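# Lock the swing hanger with its pin and hang up the screw basket

## Robot

A 6-joint arm with a two-finger parallel gripper is mounted at the origin on the work surface. World frame = base frame: x ahead of the robot, y to its left, z up, the work surface at z = 0. Lengths are in m, angles in rad, forces in N, time in s.
With the tool pointing down it reaches from about 0.375 to 0.75 m from the base axis. Payload 9 kg.
Tool frame: the origin (TCP) lies at the centre of the arm's flange, where the gripper is bolted on; the fingertips stand 173 mm ahead of it and the grasp point (between the pads) lies 155 mm ahead of it; z points along the fingers, y is the line along which they close (so a half turn about z gives the same grasp; the last joint's range is limited). The gripper opens to 85 mm and grips with 20 to 120 N. Pads are 22 mm wide; open, the fingers measure 114 mm over their backs; the gripper's body (76 mm by 85 mm) begins 54 mm behind the grasp point. The pads swing forward as they close: fully open they stand 13 mm farther back than shut.
Start: joints at [0.955, 0.104, 0.097, 1.564, 0, 1.353], TCP at [0.232, 0.553, 0.405] pointing down, gripper open.
Joint ranges: [-2.99, 2.99], [-0.84, 1.86], [-1.1, 1.16], [-1.84, 2.11], [-1.51, 1.56], [-3.14, 3.14]. Speed limits (rad/s): [2.22, 2.22, 2.57, 3.14, 3.14, 3.14].

## Interface

Orientations are given as a rotation vector (axis times angle).
In Python, from workcell import read_state, get_image, close_job gives the robot as it stands. The module is installed in compiled form; this text tells all that it offers.
- The arm moves only by the tool jog_arm, never from a script. Its argument "deltas" is a list of rows, each a list of 2 entries, a list of its own where there are three numbers: the shift along the world's x, y, z in m, then the turn about the world's z in rad. In form: [[[tx, ty, tz], roll], ...]. A call has 1 to 5 rows; each row is the pose to reach, as a shift and turn from the pose commanded when the call began; what a row does not reach only later rows make up. A row lasts 1/8 s, in which the tool goes at most 62.5 mm and 10.7 degrees, less where a joint would pass 70% of its speed; a pose out of reach is approached as far as the arm can. A call with a gripper value outside its range is refused whole. "grip" is the closure, from 0 (fully open) to 1 (shut), set as the call begins (left out, the last holds). The fingers move at their own pace and stop on an object; the grip force is fixed at half the most. Time passes only in rows, so rows that repeat a pose let the fingers close. It gives the time, the measured TCP pose, the force, the opening and the grip force at its end, in the units of the state.
- read_state(): the state, without advancing time (a new reading comes with each control period).
- get_image(name): name is "scene" or "top"; returns a dict with "img" (384x512x3 uint8, red, green, blue), "intrinsics" (3x3 intrinsics, pixels), "pose" (4x4, takes a point from camera to world coordinates). Camera axes: x right, y down, z forward; pixel columns grow to the right and rows downward; lengths in m; the calibration is good to about 2 mm. A picture is of the moment at which its call begins. There is no depth.
- close_job(): hands the job in; it is judged then, once.
The state is a dict: "time_s": time; "joint_pos": joint angles; "dq": joint speeds; "joint_torque": joint torques, N m; "tool_pos": TCP position; "orientation": TCP orientation; "ft_force": force on the tool from outside, world axes, zero at the start; "wrist_torque": the same for the moment, N m; "width": opening from 0.0 (shut) to 1.0 (fully open); "grip_force": force on a finger pad.
Only numpy, scipy, OpenCV 4.12 (cv2) and the standard library are available. Lean on these libraries where they do the work, as an engineer would, in place of code of your own. Each camera call takes 0.05 s, during which the arm holds its last target. There are 200 camera calls.

## Task

Get the hanger ready on the packing bench: swing its arm all the way in so that the arm's lug sits home in the fork, then push the plain full-length pin (not the stub or the thick-shanked one) down through the aligned holes until its flange sits flat on the fork. Then hang the basket of screws by its handle on the hook at the end of the locked arm and let go, so that it hangs level and still. Keep the basket upright all the while, and leave the other two pins, the carton, the steel block and the bottle where they are.

Things in the scene. Friction and masses are not known exactly. Their poses are not given: they have to be found in the camera images.
- hanger: Fixed stand: base 160 x 120 x 12 mm, column 36 mm wide; origin under the column's centre on the table, x = arm's home direction. Steel fork at x = 85 mm: two cheeks 50 x 50 x 8 mm, undersides 208 and 234 mm up, each with a vertical 17 mm hole; web joins them at y 25 to 35 mm, x 0 to 110 mm, 208 to 242 mm up. Fork open to -y, where the arm swings in.
- swing_arm (a joint): Angle of the steel swing arm about the column (rad): 0 = home, arm along the hanger's +x, its hole in line with the fork holes, at its stop; grows to 1.4 as it swings out towards the hanger's -y. It stays where it is left (light friction).
- pivot (a point): Point on the vertical hinge axis of the arm, at the arm's middle height, 225 mm over the table; axes of the hanger.
- fork_hole (a point): Centre of the fork hole at the top face of the upper cheek, 242 mm over the table; axes of the hanger. The passage is 34 mm deep: cheek 8, gap 4, lug 10, gap 4, cheek 8 mm; holes 17 mm wide.
- swing_knob (a point): Middle of the upright black knob on the arm, 20 mm in diameter and 50 mm tall (heights 230 to 280 mm), 132 mm from the hinge axis; for swinging the arm. Axes of the arm: x outward along it. The arm is a flat bar 24 mm wide and 10 mm thick with a 40 x 40 mm lug, hole 17 mm, 85 mm from the axis.
- hook_seat (a point): Top of the hook's bottom, where the basket handle rests, 185 mm from the hinge axis, 219 mm over the table; axes of the arm, x outward. Hook: 12 mm round rod, level from x -17 to +17 mm; upturned tip at x +31 mm, rising 28 mm above this point; the knob's near side is at x -43 mm.
- pin: The plain full-length steel pin, standing upright in a rack hole, shank 14 mm in diameter and 62 mm long with a tapered foot, then a flange 34 mm wide and 5 mm thick, then a black round grip 22 mm wide and 33 mm tall. Origin at the foot's end, z along the pin to the grip; 100 mm long in all, 110 g.
- pin_seat (a point): Centre of the underside of the pin's flange, 62 mm above its foot; it comes to rest on fork_hole.
- stub_pin: Like the pin but with a shank only 36 mm long (74 mm in all); origin at the foot. Not used; leave it.
- stepped_pin: Like the pin but its shank thickens to 22 mm from 24 mm above the foot; does not fit the holes; origin at the foot. Not used; leave it.
- pin_rack: Fixed wooden block 60 x 170 x 30 mm, origin under its centre, with three 15 mm holes 25 mm deep in a row along its y axis at y = -60, 0, +60 mm; the three pins stand in them in any order.
- basket: Blue plastic basket holding long screws, 150 (x) x 90 (y) x 60 mm (z), 0.4 kg about; origin under its centre. A rigid steel handle stands over it: flat uprights at x = -73 and +73 mm and a level square bar 10 x 10 mm along x, centred 145 mm above the underside, free between x = -70 and +70 mm.
- bail (a point): Middle of the basket's handle bar (bar centre, its underside 5 mm lower); axes of the basket, bar along x.
- carton: Bystander: closed cardboard carton 90 x 70 x 100 mm tall, loose; origin under its centre.
- gauge_block: Bystander: ground steel block 120 x 80 x 25 mm, loose; origin under its centre.
- oil_bottle: Bystander: white plastic bottle 48 mm in diameter, 130 mm tall, loose; origin under its centre.
There are look-alikes about, which are no part of the job. What is shaped like the pin but purple or yellow is not meant.

How it is judged:
On the way, in this order (a step that is already met when the one before it is completed fails the run):
1. the arm is swung home into the fork (within 0.03 rad) (value of joint swing_arm below 0.03 rad), for 0.2 s.
2. the pin is through fork and lug, its flange on the fork, while the arm is home (value of joint swing_arm below 0.03 rad and x of pin_seat in the frame of fork_hole between -0.004 and 0.004 m and y of pin_seat in the frame of fork_hole between -0.004 and 0.004 m and z of pin_seat in the frame of fork_hole between -0.004 and 0.003 m and angle between the z axis of pin and the z axis of fork_hole, either way round below 0.12 rad), for 0.2 s.
3. the basket hangs by its handle on the hook, released (x of bail in the frame of hook_seat between -0.03 and 0.03 m and y of bail in the frame of hook_seat between -0.05 and 0.05 m and z of bail in the frame of hook_seat between -0.004 and 0.016 m and contact force between basket and hanger above 1 N and contact force between basket and the fingers below 0.1 N and angle between basket's own z axis and vertical below 0.35 rad), for 0.2 s.
At the end, for the whole second after the job is handed in: Arm within 0.03 rad of home; pin upright in the fork hole, within 4 mm of its axis, flange at most 3 mm above the fork; basket hanging by its handle bar on the hook (bar middle within 50 mm sideways, 30 mm along the arm), tilted under 0.35 rad, released, at rest (all of step 2 and all of step 3 and linear speed of each of basket, pin below 0.05 m/s and angular speed of basket below 0.5 rad/s); the robot touches nothing.
It fails at once if the stub pin or the stepped pin is moved by more than 25 mm (distance of any of stub_pin, stepped_pin from where it was at the start of the episode above 0.025 m).
It fails at once if the carton, the steel block or the bottle is moved by more than 30 mm (distance of any of carton, gauge_block, oil_bottle from where it was at the start of the episode above 0.03 m).
It fails at once if the basket is tipped by more than 0.7 rad (angle between basket's own z axis and vertical above 0.7 rad).
It also fails if it takes over 72 s, if anything falls off the work surface, if the arm or the gripper's body presses on something with over 40 N, if the wrist force passes 120 N, or if a joint passes its speed limit or range.

## Working session

There is one attempt and no reset: what is moved stays moved. The work goes in short steps, Python scripts to look and compute and a tool call to move; the robot and the scene stay as the last step left them, time stands still between calls to the robot, and variables do not carry over. Pictures are saved under pics/ and viewed, at most 10 in all, crops included, and the job is handed in when it is done.

Besides the shell and the picture viewer there is one more tool, called as a command line: name --argument value ..., lists and objects as JSON in quotes. jog_arm: Moves the arm, as the interface text tells. Its arguments: {"type":"object","properties":{"deltas":{"type":"array","items":{"type":"array"}},"grip":{"type":"number"}},"required":["deltas"]}

```bash
mkdir -p pics; cat > h.py <<'E'
import numpy as np, cv2
from workcell import read_state, get_image
def grab(n,f=None):
    d=get_image(n)
    if f: cv2.imwrite('pics/'+f,d['img'][:,:,::-1])
    np.savez('/tmp/'+n,**d); return d
def load(n): return dict(np.load('/tmp/'+n+'.npz'))
def ray(d,u,v,z):
    K=np.array(d['intrinsics']);T=np.array(d['pose'])
    r=T[:3,:3]@np.linalg.inv(K)@[u,v,1.]; o=T[:3,3]
    return (o+r*(z-o[2])/r[2])
def proj(d,p):
    K=np.array(d['intrinsics']);T=np.array(d['pose'])
    c=K@(T[:3,:3].T@(np.array(p)-T[:3,3])); return c[:2]/c[2]
E
python3 - <<'E'
from h import *
a=grab('scene','s0.png');b=grab('top','t0.png')
for d in(a,b): print(np.round(d['pose'],3),d['intrinsics'][0][0])
print(read_state())
E
```

```text
[[-0.068  0.563 -0.824  1.21 ]
 [ 0.997  0.056 -0.045  0.056]
 [ 0.021 -0.825 -0.565  0.634]
 [ 0.     0.     0.     1.   ]] 354.81500331043253
[[ 2.400e-02 -9.830e-01  1.790e-01  3.660e-01]
 [-1.000e+00 -2.400e-02  3.000e-03  1.400e-02]
 [ 1.000e-03 -1.800e-01 -9.840e-01  1.224e+00]
 [ 0.000e+00  0.000e+00  0.000e+00  1.000e+00]] 436.5744695433506
{'time_s': 0.1, 'joint_pos': array([ 9.55297875e-01,  1.04634375e-01,  9.65308096e-02,  1.56390906e+00,
       -4.95911685e-06,  1.35310592e+00]), 'dq': array([-0.00156372, -0.00114672,  0.00221889,  0.00014109,  0.00044993,
        0.00124034]), 'joint_torque': array([ 5.50554396e-03, -5.58206391e+01,  5.04720354e+01,  1.29845005e-02,
       -2.36895039e-04, -4.27987203e-06]), 'tool_pos': array([0.23236498, 0.55306736, 0.40399408]), 'orientation': array([-6.20666800e-01, -3.07917365e+00,  1.75002747e-03]), 'ft_force': array([-0.26494843,  0.13045755,  0.29352877]), 'wrist_torque': array([ 0.0097354 ,  0.00428004, -0.01245912]), 'grip_force': 0.0, 'width': 0.9985068798653804}
```

View pics/s0.png

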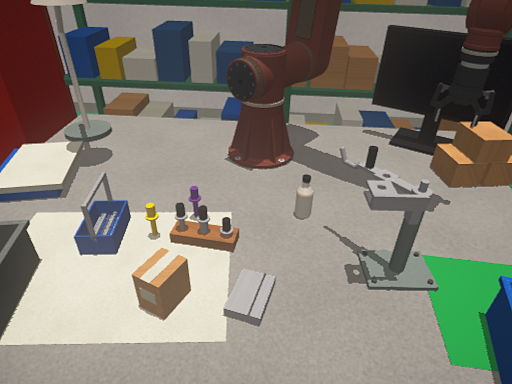

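View pics/t0.png

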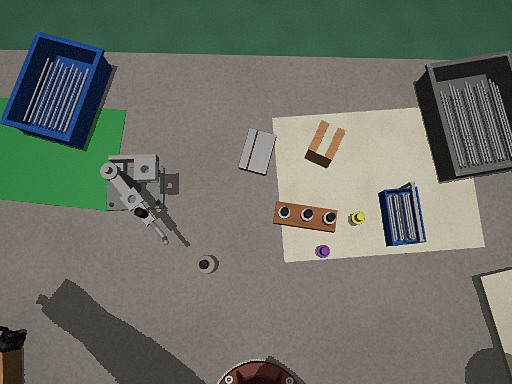

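The scene view shows the rack at about (204,235), with the right-hand pin (226,226) low, so it is likely the stub. The hanger is at (395,230) with its arm swung out towards the robot, and the basket is at (103,225). The top view shows the hanger near (135,180), the rack at (307,216) and the basket at (403,215). Next I'll enlarge the rack and the hanger.

```bash
python3 - <<'E'
from h import *
a=load('scene')['img'];b=load('top')['img']
r=lambda i,x0,x1,y0,y1,s:cv2.resize(i[y0:y1,x0:x1,::-1],None,fx=s,fy=s,interpolation=cv2.INTER_CUBIC)
A=r(a,140,250,180,255,3.6);B=r(b,260,430,175,265,2.3)
C=r(a,330,445,140,295,2);
D=r(b,90,210,140,255,3)
def put(W,H,i):
    o=np.zeros((H,W,3),np.uint8);o[:i.shape[0],:i.shape[1]]=i;return o
cv2.imwrite('pics/c0.png',np.hstack([np.vstack([put(400,270,A),put(400,330,C)]),np.vstack([put(400,210,B),put(400,390,D)])]))
E
```

```text
(no output)
```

View pics/c0.png

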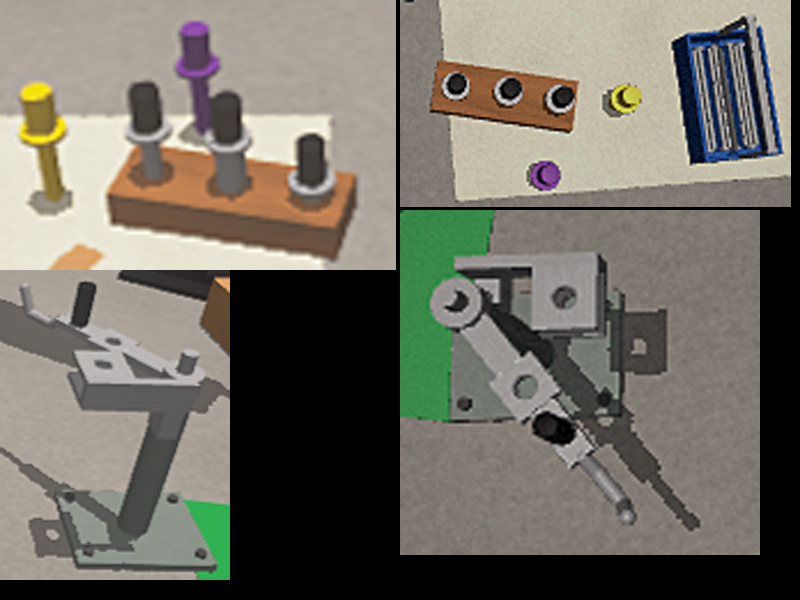

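The crop settles it: the left pin in the scene (180,215) has a thin, long shank and is the plain one. The middle pin has the thick shank and the right one is the stub. In the top view the plain pin is the rightmost in the rack, at about (330,218). Now I'll measure.

```bash
python3 - <<'E'
from h import *
b=load('top');a=load('scene');img=b['img'];hsv=cv2.cvtColor(img,cv2.COLOR_RGB2HSV);g=cv2.cvtColor(img,cv2.COLOR_RGB2GRAY)
def blobs(m,box,mn=8):
    x0,x1,y0,y1=box;mm=np.zeros_like(m,np.uint8);mm[y0:y1,x0:x1]=m[y0:y1,x0:x1]
    n,l,s,c=cv2.connectedComponentsWithStats(mm.astype(np.uint8),connectivity=4)
    return [(s[i,4],c[i],(l==i).astype(np.uint8)) for i in range(1,n) if s[i,4]>=mn]
# rack
m=((hsv[:,:,1]>90)&(hsv[:,:,0]<20)&(hsv[:,:,2]>40))
for s,c,k in blobs(m,(265,345,195,240),100):
    k=cv2.findContours(k,cv2.RETR_EXTERNAL,cv2.CHAIN_APPROX_NONE)[0][0]
    r=cv2.minAreaRect(k);P=[ray(b,*q,.03)[:2].round(4) for q in cv2.boxPoints(r)];print('rack',s,r,P)
print('dark grips top')
for s,c,k in blobs(g<50,(270,342,200,232)): print(s,c,ray(b,*c,.1).round(4))
print('flange gray')
for s,c,k in blobs((hsv[:,:,1]<60),(278,338,203,230)):
    k=cv2.findContours(k,cv2.RETR_EXTERNAL,cv2.CHAIN_APPROX_NONE)[0][0];e=cv2.minEnclosingCircle(k);print(s,c,e,ray(b,*e[0],.0705).round(4))
print('fork dark in light')
print(g[160:180,134:156])
print(g[186:210,122:144])
for n,p,z in(('fork',(144.2,168.6),.242),('lug',(131.7,198),.23),('pivot',(108.3,170.3),.25)): print(n,ray(b,*p,z).round(4))
# basket blue
m=(hsv[:,:,0]>100)&(hsv[:,:,0]<130)&(hsv[:,:,1]>120)
for s,c,k in blobs(m,(370,440,175,255),60):
    k=cv2.findContours(k,cv2.RETR_EXTERNAL,cv2.CHAIN_APPROX_NONE)[0][0];r=cv2.minAreaRect(k);print('bask',s,r,[ray(b,*q,.06)[:2].round(4) for q in cv2.boxPoints(r)])
sg=cv2.cvtColor(a['img'],cv2.COLOR_RGB2GRAY)
for n,p in (('carton',(325,150)),('gauge',(258,150)),('bottle',(207,264)),('yellow',(358,217)),('purple',(322,251))): print(n,ray(b,*p,.07).round(3))
E
```

```text
rack 993 ((304.9792175292969, 216.4718780517578), (62.2041015625, 22.696090698242188), 8.53076457977295) [array([ 0.4857, -0.0285]), array([ 0.5481, -0.0367]), array([ 0.5265, -0.2066]), array([ 0.4645, -0.1968])]
dark grips top
57 [284.28070175 211.26315789] [ 0.5101 -0.0559  0.1   ]
61 [307.6557377  213.16393443] [ 0.5066 -0.1165  0.1   ]
64 [330.234375 216.859375] [ 0.4984 -0.1749  0.1   ]
20 [324.1 221.4] [ 0.4862 -0.159   0.1   ]
10 [304.4 220.5] [ 0.4873 -0.1081  0.1   ]
flange gray
180 [321.17222222 204.96111111] ((314.5, 206.0), 22.69921875) [ 0.53   -0.1381  0.0705]
102 [283.62745098 212.41176471] ((283.6388854980469, 212.19444274902344), 6.05094051361084) [ 0.5114 -0.056   0.0705]
105 [306.37142857 214.77142857] ((306.765625, 214.40625), 6.247697353363037) [ 0.5069 -0.1176  0.0705]
105 [328.81904762 217.8       ] ((329.0714416503906, 217.7857208251953), 6.328672885894775) [ 0.4993 -0.1768  0.0705]
28 [336.57142857 222.5       ] ((336.0, 220.5), 8.558721542358398) [ 0.4926 -0.1951  0.0705]
104 [289.93269231 227.625     ] ((294.5, 227.0), 16.620868682861328) [ 0.4727 -0.0853 
[... 4087 characters left out ...]
10  16  26  28
   25   7   0  32]]
fork [0.5831 0.2769 0.242 ]
lug [0.5157 0.3041 0.23  ]
pivot [0.5754 0.3565 0.25  ]
bask 921 ((398.3087158203125, 216.08389282226562), (56.31132125854492, 32.826900482177734), 81.57302856445312) [array([ 0.5776, -0.3113]), array([ 0.593 , -0.3997]), array([ 0.443 , -0.4157]), array([ 0.4283, -0.3292])]
bask 94 ((420.2567443847656, 213.95640563964844), (54.912025451660156, 1.674147129058838), 80.36246490478516) [array([ 0.5899, -0.4116]), array([ 0.5908, -0.4161]), array([ 0.4452, -0.4344]), array([ 0.4443, -0.43  ])]
carton [ 0.685 -0.167  0.07 ]
gauge [0.681 0.016 0.07 ]
bottle [0.371 0.142 0.07 ]
yellow [ 0.503 -0.254  0.07 ]
purple [ 0.412 -0.158  0.07 ]
```

jog_arm --deltas '[[[0.16,-0.18,0.09],0.75],[[0.16,-0.18,0.09],0.75],[[0.16,-0.18,0.09],0.75],[[0.16,-0.18,0.09],0.75],[[0.16,-0.18,0.09],0.75]]'

```text
time_s: 0.72
tool_pos: [0.3941, 0.3711, 0.4957]
orientation: [-0.551, 3.092, 0.0]
ft_force: [0.1, 0.1, 0.1]
width: 0.993
grip_force: 0.0
```

```bash
python3 - <<'E'
from h import *
b=load('top');a=load('scene');g=cv2.cvtColor(b['img'],cv2.COLOR_RGB2GRAY).astype(float)
def hole(x0,x1,y0,y1,bg=152):
    w=np.clip(bg-15-g[y0:y1,x0:x1],0,60)>20
    y,x=np.nonzero(w);return x.mean()+x0,y.mean()+y0,(x.min()+x.max())/2+x0,(y.min()+y.max())/2+y0
f=hole(139,150,164,174);l=hole(126,137,194,204);print(f,l)
F=ray(b,f[2],f[3],.242);L=ray(b,l[2],l[3],.23);print(F,L)
m=(F+L)[:2]/2;e=(F-L)[:2];d=np.linalg.norm(e);e/=d;p=m+np.array([-e[1],e[0]])*np.sqrt(.085**2-d*d/4);print('pivot',p,'ang',2*np.arcsin(d/.17))
u=(L[:2]-p)/.085;print('knob',p+.132*u);print(ray(b,138,210.7,.28)); 
v=(F[:2]-p)/.085;print('v',v,'knobhome',p+.132*v,'seat',p+.185*v)
print(proj(a,[*F[:2],.242]),proj(a,[*L[:2],.23]))
s=read_state();print(s['tool_pos'],s['joint_pos'][[0,5]])
E
```

```text
(np.float64(143.9375), np.float64(168.5625), np.float64(144.0), np.float64(168.5)) (np.float64(130.58620689655172), np.float64(198.3793103448276), np.float64(131.5), np.float64(198.5))
[0.58330497 0.27739168 0.242     ] [0.51454145 0.30442493 0.23      ]
pivot [0.57693165 0.36215241] ang 0.8992473378212159
knob [0.48004333 0.27250503]
[0.48057201 0.27362971 0.28      ]
v [ 0.07498022 -0.99718502] knobhome [0.58682904 0.23052399] seat [0.59080299 0.17767318]
[381.34192263 186.069316  ] [385.64857426 174.46265615]
[0.39411646 0.37114475 0.49566428] [0.51371651 0.16069468]
```

jog_arm --deltas '[[[0.086,-0.098,0],0.43],[[0.086,-0.098,0],0.43],[[0.086,-0.098,0],0.43],[[0.086,-0.098,-0.05],0.43],[[0.086,-0.098,-0.077],0.43]]'

```text
time_s: 1.35
tool_pos: [0.4784, 0.2747, 0.415]
orientation: [1.195, -2.902, -0.001]
ft_force: [0.4, 1.1, -0.5]
width: 1.0
grip_force: 0.0
```

jog_arm --deltas '[[[0,0,0],0],[[0,0,0],0],[[0,0,0],0],[[0,0,0],0],[[0,0,0],0]]' --grip 0.62

```text
time_s: 1.98
tool_pos: [0.4785, 0.2752, 0.4182]
orientation: [-1.197, 2.904, 0.0]
ft_force: [0.2, -0.4, 0.0]
width: 0.383
grip_force: 0.0
```

```bash
python3 - <<'E'
from h import *
a=grab('scene');b=grab('top')
A=cv2.resize(a['img'][80:230,300:460,::-1],(400,375),interpolation=2);B=cv2.resize(b['img'][130:280,80:240,::-1],(400,375),interpolation=2)
cv2.imwrite('pics/k1.png',np.hstack([A,B]))
s=read_state();print(s['tool_pos'],s['orientation'],s['joint_pos'][[0,5]])
E
```

```text
[0.47845831 0.27518129 0.41791277] [-1.19750304e+00  2.90417738e+00  1.25063468e-04] [ 0.28489858 -0.49729587]
```

View pics/k1.png

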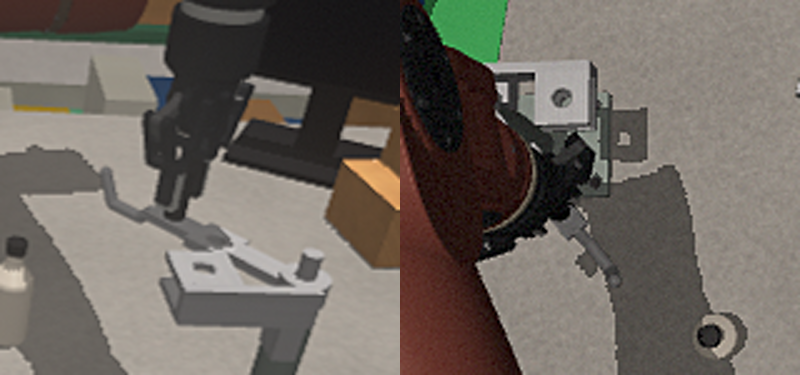

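Both views show the fingers around the knob, at (175,200) in the left crop. Now the arc home.

jog_arm --deltas '[[[0.021,-0.02,0],0.18],[[0.044,-0.033,0],0.36],[[0.069,-0.042,0],0.54],[[0.089,-0.045,0],0.72],[[0.1,-0.045,0],0.85]]'

```text
time_s: 2.7
tool_pos: [0.5792, 0.2297, 0.4173]
orientation: [2.293, -2.147, -0.001]
ft_force: [-1.7, -0.2, 0.2]
width: 0.378
grip_force: 0.6
```

jog_arm --deltas '[[[0.005,0,0],0],[[0.009,0,0],0],[[0.012,0,0],0],[[0.014,0,0],0],[[0.014,0,0],0]]'

```text
time_s: 3.32
tool_pos: [0.5925, 0.2303, 0.4178]
orientation: [-2.288, 2.152, -0.0]
ft_force: [-0.0, 0.1, 0.2]
width: 0.378
grip_force: 0.0
```

```bash
python3 - <<'E'
from h import *
a=grab('scene');b=grab('top')
A=cv2.resize(a['img'][80:230,300:460,::-1],(400,375),interpolation=2);B=cv2.resize(b['img'][130:280,80:240,::-1],(400,375),interpolation=2)
cv2.imwrite('pics/k2.png',np.hstack([A,B]))
s=read_state();print(s['tool_pos'],s['orientation'],s['ft_force'])
E
```

```text
[0.59239865 0.23025514 0.41791199] [-2.28819345e+00  2.15206899e+00 -2.06957612e-04] [-0.61187922  0.24723874 -0.8184369 ]
```

View pics/k2.png

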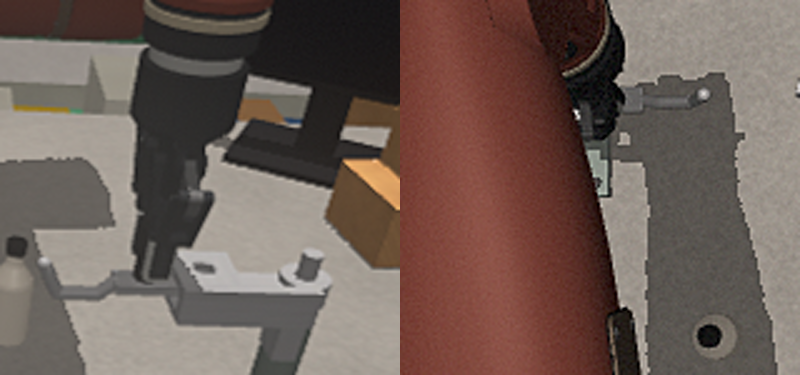

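The views show the arm nearly home, with the hook tip pointing right at (703,93). I'll push on slowly until a force builds up.

jog_arm --deltas '[[[0.002,0,0],0],[[0.004,0,0],0],[[0.004,0,0],0],[[0.004,0,0],0]]'

```text
time_s: 3.92
tool_pos: [0.5944, 0.2304, 0.4178]
orientation: [2.286, -2.148, -0.006]
ft_force: [-16.8, -1.7, 7.3]
width: 0.38
grip_force: 8.7
```

jog_arm --deltas '[[[0.001,0,0],0],[[0.003,0,0],0],[[0.003,0,0],0]]'

```text
time_s: 4.3
tool_pos: [0.5955, 0.2305, 0.4176]
orientation: [2.284, -2.144, -0.012]
ft_force: [-33.6, -3.3, 11.4]
width: 0.381
grip_force: 16.6
```

The arm is against its stop (34 N). Next: back off, lift, and go to the plain pin.

jog_arm --deltas '[[[-0.01,0,0],0],[[-0.01,0,0],0],[[-0.01,0,0.03],0],[[-0.01,0,0.075],0],[[-0.01,0,0.08],0]]'

```text
time_s: 4.92
tool_pos: [0.5899, 0.2301, 0.5016]
orientation: [-2.285, 2.149, -0.006]
ft_force: [0.6, 0.5, -0.2]
width: 0.378
grip_force: 0.0
```

jog_arm --deltas '[[[-0.06,-0.25,0],0],[[-0.06,-0.25,0],0],[[-0.06,-0.25,0],0],[[-0.06,-0.25,0],0],[[-0.06,-0.25,0],0]]' --grip 0

```text
time_s: 5.55
tool_pos: [0.529, -0.0233, 0.4972]
orientation: [2.283, -2.157, 0.0]
ft_force: [0.9, 0.6, 0.0]
width: 1.002
grip_force: 0.0
```

```bash
python3 - <<'E'
from h import *
s=read_state();print(s['tool_pos'],s['orientation'])
b=grab('top');a=grab('scene');hsv=cv2.cvtColor(b['img'],cv2.COLOR_RGB2HSV)
B=cv2.resize(b['img'][130:280,80:240,::-1],(400,375),interpolation=2);cv2.imwrite('pics/t3.png',B)
g=cv2.cvtColor(b['img'],cv2.COLOR_RGB2GRAY).astype(float)
w=g[162:176,137:152]<117;y,x=np.nonzero(w);print(len(x),x.min()+137,x.max()+137,y.min()+162,y.max()+162)
E
```

```text
[ 0.52896478 -0.02325174  0.49720054] [ 2.28305506e+00 -2.15734397e+00  4.84366038e-04]
36 141 148 166 172
```

View pics/t3.png

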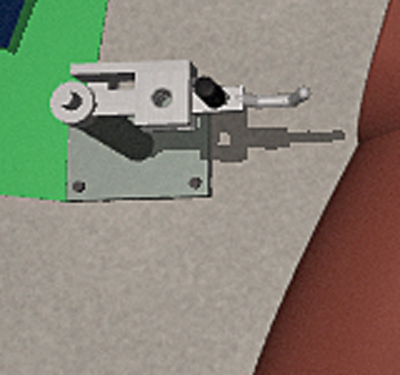

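The arm is home: it lies along the fork, with the fork hole at (161,97) in the crop. On to the pin.

jog_arm --deltas '[[[-0.03,-0.154,-0.03],0],[[-0.03,-0.154,-0.06],0],[[-0.03,-0.154,-0.09],0],[[-0.03,-0.154,-0.13],0],[[-0.03,-0.154,-0.16],0]]'

```text
time_s: 6.28
tool_pos: [0.4997, -0.1728, 0.3353]
orientation: [2.289, -2.151, -0.003]
ft_force: [-0.7, -0.1, 0.1]
width: 1.003
grip_force: 0.0
```

jog_arm --deltas '[[[0,0,-0.03],0],[[0,0,-0.06],0],[[0,0,-0.08],0],[[0,0,-0.089],0],[[0,0,-0.089],0]]'

```text
time_s: 6.9
tool_pos: [0.4996, -0.1735, 0.2487]
orientation: [2.289, -2.152, -0.0]
ft_force: [-0.3, -0.7, 0.1]
width: 0.999
grip_force: 0.0
```

jog_arm --deltas '[[[0,0,0],0],[[0,0,0],0],[[0,0,0],0],[[0,0,0],0],[[0,0,0],0]]' --grip 1

```text
time_s: 7.52
tool_pos: [0.4997, -0.174, 0.2493]
orientation: [-2.288, 2.152, -0.002]
ft_force: [2.1, 0.7, 2.5]
width: 0.235
grip_force: 58.6
```

jog_arm --deltas '[[[0,0,0],0],[[0,0,0.01],0],[[0,0,0.02],0],[[0,0,0.03],0]]'

```text
time_s: 8.02
tool_pos: [0.4991, -0.1738, 0.2791]
orientation: [2.288, -2.152, -0.002]
ft_force: [-0.7, 0.9, -1.2]
width: 0.243
grip_force: 59.1
```

jog_arm --deltas '[[[0,0,0.06],0],[[0,0.02,0.12],0],[[0.01,0.06,0.17],0],[[0.02,0.12,0.21],0],[[0.03,0.18,0.24],0]]'

```text
time_s: 8.65
tool_pos: [0.5263, -0.0087, 0.5122]
orientation: [2.287, -2.153, 0.001]
ft_force: [1.2, -0.0, -1.3]
width: 0.238
grip_force: 59.1
```

jog_arm --deltas '[[[0.055,0.274,0.04],0],[[0.055,0.274,0.04],0],[[0.055,0.274,0.04],0],[[0.055,0.274,0.04],0],[[0.055,0.274,0.04],0]]'

```text
time_s: 9.28
tool_pos: [0.5812, 0.2669, 0.5503]
orientation: [2.29, -2.149, -0.001]
ft_force: [0.6, -0.4, -0.5]
width: 0.234
grip_force: 59.1
```

jog_arm --deltas '[[[0,0,0],0],[[0,0,-0.02],0],[[0,0,-0.03],0],[[0,0,-0.03],0]]'

```text
time_s: 9.78
tool_pos: [0.5815, 0.2633, 0.5196]
orientation: [2.286, -2.152, -0.001]
ft_force: [-0.3, -0.4, -0.8]
width: 0.236
grip_force: 59.1
```

```bash
python3 - <<'E'
from h import *
s=read_state();print(s['tool_pos'],s['orientation'],s['ft_force'],s['joint_pos'])
a=grab('scene');b=grab('top')
A=cv2.resize(a['img'][110:230,320:450,::-1],(400,369),interpolation=2);B=cv2.resize(b['img'][130:250,80:210,::-1],(400,369),interpolation=2)
cv2.imwrite('pics/p1.png',np.hstack([A,B]))
E
```

```text
[0.5815255  0.26332921 0.51960494] [ 2.28649611e+00 -2.15193537e+00 -1.49603497e-03] [-0.34384221 -0.4010463  -0.82168577] [ 2.20796514e-01  3.01194337e-01  5.31524665e-01  1.80307304e+00
 -1.66500481e-04 -1.41061545e+00]
```

View pics/p1.png

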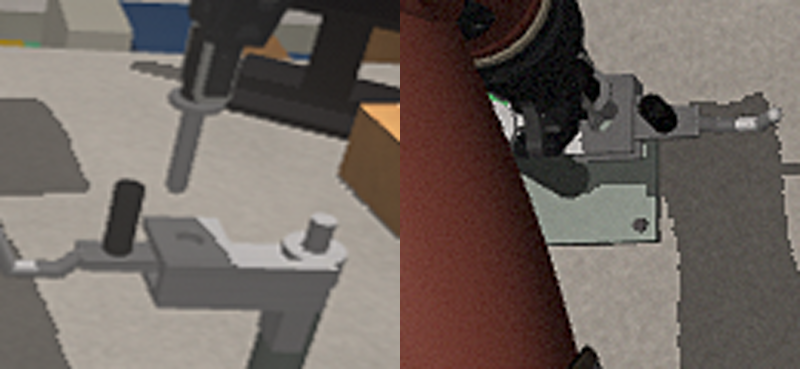

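The pin hangs upright in the gripper, its foot at (178,190) and the fork hole at (190,238) in the left crop. I'll work out the offset between them.

```bash
python3 - <<'E'
from h import *
a=load('scene')
# column profile across shank & lower rows
g=cv2.cvtColor(a['img'],cv2.COLOR_RGB2GRAY)
print(g[148:176,370:390]); print(g[182:194,372:394])
print('expected foot',proj(a,[.5815,.2603,.275]),'shank mid',proj(a,[.5815,.2603,.31]))
print('expected hole',proj(a,[.5833,.2774,.242]))
E
```

```text
[[160 160 161 160 161 162 166 169 128  85  89  94  95  93  91  85 127 161
  166 165]
 [163 162 160 160 160 162 163 170 128  86  89  93  95  93  89  89 146 164
  161 159]
 [163 164 164 163 162 163 165 167 119  80  91  94  94  92  87 102 152 164
  160 159]
 [162 162 163 164 165 164 165 149 105  84  93  94  94  92  86 127 160 163
  158 159]
 [164 164 163 163 164 166 167 138  94  88  93  95  94  91  83 123 156 161
  160 160]
 [164 162 163 164 165 164 170 128  85  89  94  95  94  89  86 144 165 162
  159 160]
 [164 163 162 162 163 165 169 120  79  91  94  94  92  87 103 150 165 161
  161 158]
 [165 164 162 162 164 167 154 108  84  93  95  94  93  85 129 162 166 162
  160 159]
 [167 166 163 162 164 169 149 104  87  93  96  94  91  83 125 160 164 161
  158 160]
 [164 165 165 163 166 173 129  85  90  93  95  94  89  86 146 166 163 164
  164 162]
 [160 161 163 165 167 171 120  80  91  94  95  92  87 103 152 167 165 164
  164 164]
 [166 165 164 164 168 158 110  84  93  95  94  92  84 127 160 163 158 158
  160 161]
 [167 167 167 168 173 155 108  87  93  96  95  91  83 126 159 164 162 162
  158 
[... 1817 characters left out ...]
97
  163 187 185 179]
 [111 111 111 111 112 109 108 108 109 107 103  97  88  87 102 110 109 102
  155 186 187 184]
 [112 110 111 110 111 110 110 110 111 111 113 111 101  99 107 111 111 107
   99 152 185 186]
 [112 110 111 111 110 110 110 110 110 109 110 111 112 112 110 110 110 109
  106  98 150 182]
 [105 111 110 111 111 110 110 110 110 109 110 110 111 110 110 109 110 111
  109 106  98 149]
 [100 110 110 111 110 110 111 109 109 109 109 110 110 110 109 110 109 110
  110 109 105  94]
 [ 89 106 109 109 109 109 110 110 109 110 109 109 109 110 110 109 109 110
  109 109 108 102]]
expected foot [376.10849331 171.32456647] shank mid [379.8874496 155.8590998]
expected hole [381.34549576 186.06821983]
```

jog_arm --deltas '[[[0.0025,0.017,0],0],[[0.0025,0.017,0],0],[[0.0025,0.017,-0.015],0],[[0.0025,0.017,-0.025],0],[[0.0025,0.017,-0.025],0]]'

```text
time_s: 10.5
tool_pos: [0.5841, 0.2807, 0.4946]
orientation: [2.287, -2.152, -0.001]
ft_force: [0.4, -0.9, -0.5]
width: 0.236
grip_force: 59.1
```

```bash
python3 - <<'E'
from h import *
s=read_state();print(s['tool_pos'],s['ft_force'])
a=grab('scene');g=cv2.cvtColor(a['img'],cv2.COLOR_RGB2GRAY)
x,y,z=s['tool_pos'];print(proj(a,[x,y-.003,z-.155-.0895]),proj(a,[.584,.2774,.242]))
print(g[172:194,372:396])
E
```

```text
[0.58412776 0.28070314 0.49458985] [ 0.44137443 -0.88633538 -0.47513221]
[382.4552291  182.96872107] [381.42085477 186.25384186]
[[166 166 167 166 167 167 168 168 169 170 129  88  90  94  95  92  86 102
  155 169 164 164 165 166]
 [164 164 164 166 167 166 167 167 170 158 109  83  92  94  94  92  84 126
  164 170 166 164 164 164]
 [165 165 164 165 166 166 166 165 168 151 105  86  93  95  95  91  84 122
  159 167 165 165 164 163]
 [167 166 164 164 164 163 164 165 172 131  87  89  93  95  94  90  95 153
  171 165 163 164 165 164]
 [165 165 163 161 162 159 162 164 169 128  89  90  93  95  92  87 102 155
  171 166 164 164 167 165]
 [164 165 163 160 161 162 164 170 159 110  83  92  94  94  92  82 133 166
  168 165 165 163 165 166]
 [166 166 165 164 161 162 163 169 154 107  86  93  95  94  91  83 150 171
  166 165 165 165 164 164]
 [159 160 162 164 166 167 168 172 131  87  90  93  95  93  89  99 156 174
  170 168 166 165 164 164]
 [128 127 128 137 146 146 147 149 120  89  92  94  94  92  88 109 151 163
  162 165 165 164 164 163]
 [106 105 105 104 103 104 104 102  88  86  93  94  95  93  87 
[... 551 characters left out ...]
11 111 110 112  99  92  95  96  95  93  91  86  92 104 109 111 109
  108 108 105 121 150 164]
 [111 111 111 111 111 108 108 108 109 106 102  96  88  87 101 109 111 110
  109 108 106 103 119 159]
 [111 110 111 111 110 110 111 110 111 111 113 111 101  99 108 111 111 110
  110 109 108 105 110 161]
 [111 110 110 111 110 110 109 111 109 110 110 111 111 111 110 109 110 110
  109 108 108 107 103 124]
 [106 111 110 110 111 110 109 109 109 108 110 110 110 110 110 110 110 109
  110 109 109 108 105 100]
 [ 99 109 110 111 110 110 111 110 109 110 109 109 110 110 109 109 109 110
  110 109 108 108 106 103]
 [ 89 107 110 109 109 110 110 109 109 109 109 108 110 110 109 108 109 109
  109 110 109 109 108 106]]
```

jog_arm --deltas '[[[0.0005,-0.0012,-0.003],0],[[0.0005,-0.0012,-0.007],0],[[0.0005,-0.0012,-0.01],0],[[0.0005,-0.0012,-0.012],0]]'

```text
time_s: 11.05
tool_pos: [0.5847, 0.2799, 0.483]
orientation: [2.289, -2.152, -0.0]
ft_force: [0.8, 0.2, -0.3]
width: 0.238
grip_force: 59.1
```

jog_arm --deltas '[[[0,0,-0.002],0],[[0,0,-0.004],0],[[0,0,-0.004],0]]'

```text
time_s: 11.42
tool_pos: [0.5847, 0.2799, 0.479]
orientation: [2.288, -2.152, -0.0]
ft_force: [0.3, -0.3, -0.2]
width: 0.24
grip_force: 59.1
```

The foot is in the hole with no force. Lowering further.

jog_arm --deltas '[[[0,0,-0.003],0],[[0,0,-0.006],0],[[0,0,-0.009],0],[[0,0,-0.009],0]]'

```text
time_s: 11.92
tool_pos: [0.5848, 0.2799, 0.4698]
orientation: [2.288, -2.152, -0.0]
ft_force: [0.9, 0.5, -1.6]
width: 0.234
grip_force: 59.1
```

jog_arm --deltas '[[[0,0,-0.003],0],[[0,0,-0.006],0],[[0,0,-0.009],0],[[0,0,-0.01],0]]'

```text
time_s: 12.42
tool_pos: [0.5848, 0.2799, 0.4599]
orientation: [2.288, -2.152, -0.0]
ft_force: [-0.7, -0.1, -0.6]
width: 0.239
grip_force: 59.1
```

jog_arm --deltas '[[[0,0,-0.004],0],[[0,0,-0.008],0],[[0,0,-0.012],0],[[0,0,-0.016],0],[[0,0,-0.016],0]]'

```text
time_s: 13.05
tool_pos: [0.5847, 0.2799, 0.4437]
orientation: [2.288, -2.152, -0.001]
ft_force: [1.8, -0.2, -0.9]
width: 0.236
grip_force: 59.1
```

jog_arm --deltas '[[[0,0,-0.004],0],[[0,0,-0.008],0],[[0,0,-0.012],0],[[0,0,-0.016],0],[[0,0,-0.016],0]]'

```text
time_s: 13.68
tool_pos: [0.5847, 0.2799, 0.4278]
orientation: [2.288, -2.152, -0.001]
ft_force: [0.4, 0.8, -0.9]
width: 0.24
grip_force: 59.1
```

jog_arm --deltas '[[[0,0,-0.002],0],[[0,0,-0.004],0],[[0,0,-0.004],0]]'

```text
time_s: 14.05
tool_pos: [0.5848, 0.2799, 0.4245]
orientation: [-2.288, 2.152, -0.0]
ft_force: [-0.7, 0.8, 1.6]
width: 0.238
grip_force: 59.1
```

jog_arm --deltas '[[[0,0,-0.002],0],[[0,0,-0.002],0],[[0,0,-0.002],0]]'

```text
time_s: 14.42
tool_pos: [0.5845, 0.2799, 0.4244]
orientation: [-2.287, 2.151, -0.002]
ft_force: [-3.2, -0.7, 12.1]
width: 0.237
grip_force: 60.3
```

jog_arm --deltas '[[[0,0,0],0],[[0,0,0],0],[[0,0,0],0],[[0,0,0.03],0],[[0,0,0.08],0]]' --grip 0

```text
time_s: 15.05
tool_pos: [0.5846, 0.2798, 0.501]
orientation: [2.286, -2.15, -0.004]
ft_force: [0.5, 1.0, 1.3]
width: 1.002
grip_force: 0.0
```

jog_arm --deltas '[[[-0.02,-0.31,0],-0.9],[[-0.02,-0.31,0],-0.9],[[-0.02,-0.31,0],-0.9],[[-0.02,-0.31,0],-0.9],[[-0.02,-0.31,0],-0.9]]'

```text
time_s: 15.68
tool_pos: [0.5643, -0.0321, 0.5021]
orientation: [-1.117, 2.936, -0.0]
ft_force: [0.4, -0.8, 1.1]
width: 0.998
grip_force: 0.0
```

```bash
python3 - <<'E'
from h import *
s=read_state();print(s['tool_pos'],s['orientation'])
a=grab('scene');b=grab('top')
A=cv2.resize(a['img'][110:250,310:450,::-1],(400,400),interpolation=2);B=cv2.resize(b['img'][130:250,80:200,::-1],(400,400),interpolation=2)
cv2.imwrite('pics/p2.png',np.hstack([A,B]))
# basket handle bar in scene & top: gray upright/bar
A=cv2.resize(a['img'][160:260,65:145,::-1],(400,500),interpolation=2);B=cv2.resize(b['img'][170:255,370:440,::-1],(400,486),interpolation=2)
o=np.zeros((500,800,3),np.uint8);o[:,:400]=A;o[:486,400:]=B;cv2.imwrite('pics/b1.png',o)
E
```

```text
[ 0.56425849 -0.03205843  0.50214422] [-1.11658228e+00  2.93638792e+00 -1.72101447e-05]
```

View pics/p2.png

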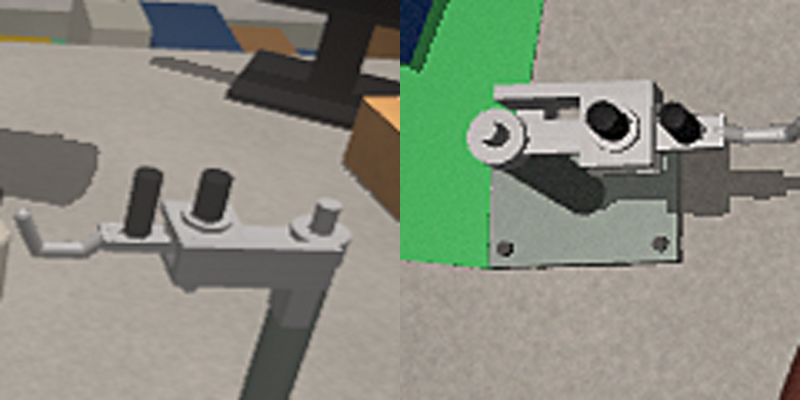

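View pics/b1.png

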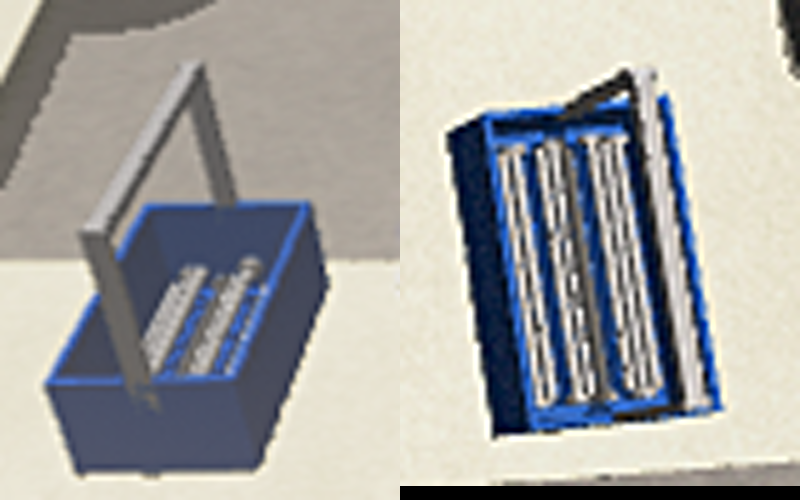

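The left crop shows the pin seated with its flange flat on the fork (210,215). The basket's handle bar runs from (642,75) to (697,403) in the top crop and from (92,232) to (190,67) in the scene crop. Converting those to positions.

```bash
python3 - <<'E'
from h import *
a=load('scene');b=load('top')
for d,P in((b,[(411.9,182.7),(421.6,240.1)]),(a,[(103,173.4),(83,206)])):
    p,q=[ray(d,*t,.15)[:2] for t in P];e=p-q
    if e[0]<0:e=-e
    print(p.round(4),q.round(4),(p+q)/2,np.linalg.norm(e),'yaw',np.arctan2(e[1],e[0]))
h=ray(b,*(80+(x-.0)/3.333 for x in (0,0)),.2)
# hook top features: tip and seat in top crop
for n,(u,v),z in(('knobtop',(678,117),.28),('pingrip',(608,118),.28),('tip',(793,130),.247),('pivot',(496,133),.26)):
    print(n,ray(b,80+(u-400)/3.333-.35,130+v/3.333-.35,z).round(4))
E
```

```text
[ 0.5835 -0.3718] [ 0.4407 -0.3898] [ 0.51210427 -0.38082649] 0.14388896900785952 yaw 0.12569745032620766
[ 0.4476 -0.3866] [ 0.5897 -0.3711] [ 0.51865207 -0.37881514] 0.14286068710632013 yaw 0.1086912684614774
knobtop [0.5844 0.2255 0.28  ]
pingrip [0.5826 0.272  0.28  ]
tip [0.5848 0.1533 0.247 ]
pivot [0.5749 0.3527 0.26  ]
```

jog_arm --deltas '[[[-0.06,-0.28,-0.03],-0.61],[[-0.06,-0.28,-0.03],-0.61],[[-0.06,-0.28,-0.03],-0.61],[[-0.06,-0.28,-0.03],-0.61],[[-0.06,-0.28,-0.03],-0.61]]'

```text
time_s: 16.4
tool_pos: [0.504, -0.3124, 0.4714]
orientation: [0.189, -3.135, -0.001]
ft_force: [0.6, 0.0, 0.1]
width: 0.998
grip_force: 0.0
```

jog_arm --deltas '[[[-0.019,-0.0715,-0.03],0],[[-0.019,-0.0715,-0.07],0],[[-0.019,-0.0715,-0.1],0],[[-0.019,-0.0715,-0.1],0],[[-0.019,-0.0715,-0.1],0]]'

```text
time_s: 17.02
tool_pos: [0.4862, -0.3814, 0.3739]
orientation: [-0.193, 3.135, -0.002]
ft_force: [0.1, -0.7, -0.9]
width: 1.003
grip_force: 0.0
```

```bash
python3 - <<'E'
from h import *
s=read_state();print(s['tool_pos'],s['orientation'])
E
```

```text
[ 0.48616996 -0.38137128  0.37391319] [-1.93032021e-01  3.13456811e+00 -1.89925349e-03]
```

Now straddle the bar and close.

jog_arm --deltas '[[[-0.001,-0.002,-0.02],0],[[-0.001,-0.002,-0.04],0],[[-0.001,-0.002,-0.06],0],[[-0.001,-0.002,-0.066],0],[[-0.001,-0.002,-0.066],0]]'

```text
time_s: 17.65
tool_pos: [0.4846, -0.3834, 0.3056]
orientation: [0.192, -3.135, -0.001]
ft_force: [-0.9, -0.5, -0.1]
width: 1.001
grip_force: 0.0
```

jog_arm --deltas '[[[0,0,0],0],[[0,0,0],0],[[0,0,0],0],[[0,0,0],0],[[0,0,0],0]]' --grip 1

```text
time_s: 18.27
tool_pos: [0.4848, -0.3838, 0.3065]
orientation: [-0.192, 3.136, -0.001]
ft_force: [-0.7, -1.4, 0.2]
width: 0.101
grip_force: 60.8
```

jog_arm --deltas '[[[0,0,0],0],[[0,0,0.004],0],[[0,0,0.01],0],[[0,0,0.02],0],[[0,0,0.03],0]]'

```text
time_s: 18.9
tool_pos: [0.4848, -0.3836, 0.3371]
orientation: [-0.192, 3.136, -0.0]
ft_force: [-0.1, 0.1, -3.4]
width: 0.095
grip_force: 60.2
```

```bash
python3 - <<'E'
from h import *
s=read_state();print(s['tool_pos'],s['orientation'],s['width'],s['ft_force'],s['wrist_torque'])
a=grab('scene');b=grab('top')
A=cv2.resize(a['img'][90:260,40:180,::-1],(400,486),interpolation=2);B=cv2.resize(b['img'][150:270,350:450,::-1],(400,480),interpolation=2)
o=np.zeros((486,800,3),np.uint8);o[:,:400]=A;o[:480,400:]=B;cv2.imwrite('pics/b2.png',o)
E
```

```text
[ 0.48479334 -0.38358631  0.33707748] [-1.91968019e-01  3.13560211e+00 -6.30436158e-05] 0.09546655219124685 [-0.11699796  0.11578881 -3.3764759 ] [-0.03864656  0.11012379 -0.0093208 ]
```

View pics/b2.png

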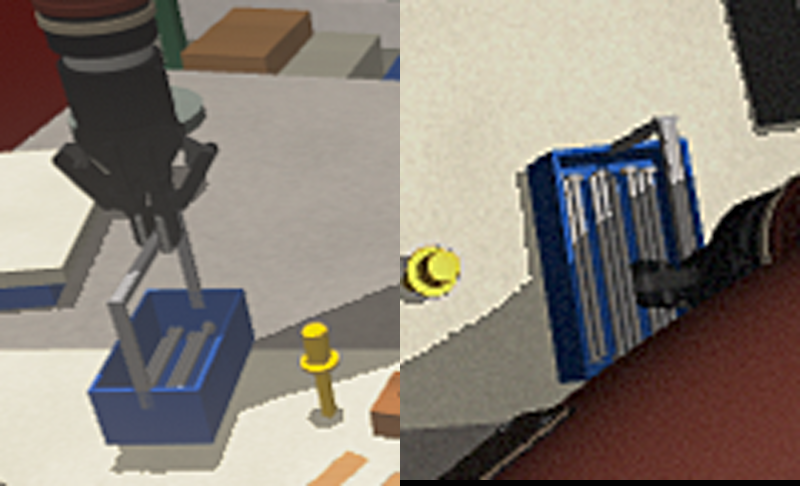

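The basket is held level by its bar, clear of the table. I'll carry it at a height where the bar passes over the hook tip and the rim passes under the hook.

jog_arm --deltas '[[[0,0,0.02],0],[[0,0,0.045],0],[[0,0,0.075],-0.02],[[0,0,0.103],-0.04],[[0,0,0.103],-0.07]]'

```text
time_s: 19.62
tool_pos: [0.485, -0.3839, 0.4426]
orientation: [-0.08, 3.137, -0.006]
ft_force: [-0.8, -0.4, -4.3]
width: 0.098
grip_force: 60.2
```

jog_arm --deltas '[[[0.005,0.025,0],0],[[0.01,0.065,0],0],[[0.02,0.11,0],0],[[0.03,0.155,0],0],[[0.04,0.2,0],0]]'

```text
time_s: 20.25
tool_pos: [0.5247, -0.1821, 0.438]
orientation: [0.08, -3.139, -0.002]
ft_force: [1.2, 0.1, -3.5]
width: 0.102
grip_force: 60.2
```

jog_arm --deltas '[[[0.008,0.045,0],0],[[0.016,0.09,0],0],[[0.024,0.13,0],0],[[0.03,0.16,0],0],[[0.033,0.17,0],0]]'

```text
time_s: 20.88
tool_pos: [0.5577, -0.012, 0.4382]
orientation: [0.084, -3.139, -0.001]
ft_force: [-0.5, -1.2, -3.8]
width: 0.099
grip_force: 60.3
```

```bash
python3 - <<'E'
from h import *
s=read_state();print(s['tool_pos'],s['orientation'],s['ft_force'],s['wrist_torque'])
a=grab('scene')
A=cv2.resize(a['img'][100:300,180:420,::-1],(720,600),interpolation=2);cv2.imwrite('pics/b3.png',A)
E
```

```text
[ 0.55768839 -0.01198906  0.43820301] [ 8.43665152e-02 -3.13914406e+00 -1.18428651e-03] [-0.47026273 -1.23605997 -3.76923663] [-0.40097551  0.07332929 -0.04936845]
```

View pics/b3.png

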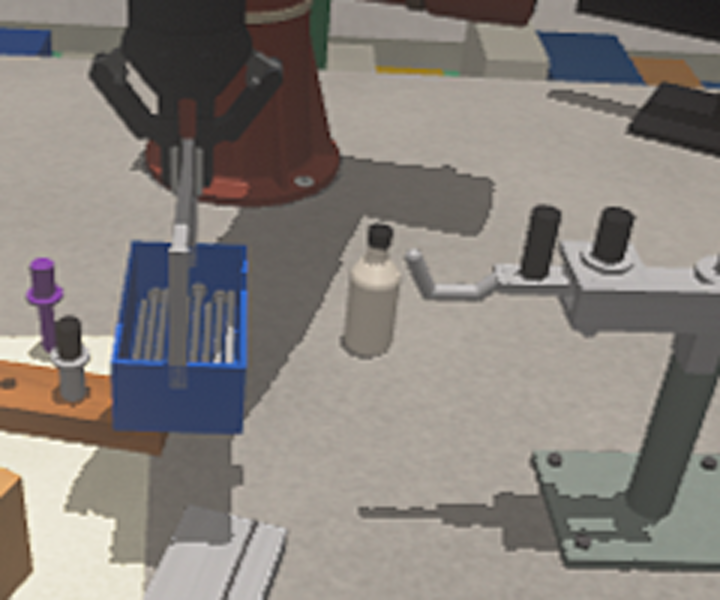

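That picture makes 11 viewed, one over the limit of 10, so I'll stop viewing and work from numbers only. It shows the basket upright, with the hook tip at (415,260). Next I move it onto the hook line.

jog_arm --deltas '[[[0,0.03,0],0],[[0,0.065,0],0],[[0,0.1,0],0],[[0,0.13,0],0],[[0,0.15,0],0]]'

```text
time_s: 21.55
tool_pos: [0.5578, 0.1366, 0.4387]
orientation: [0.081, -3.14, 0.0]
ft_force: [-0.1, -1.7, -4.4]
width: 0.101
grip_force: 60.2
```

jog_arm --deltas '[[[0,0.015,0],0],[[0,0.027,0],0],[[0,0.034,0],0],[[0,0.0345,0],0],[[0,0.0345,0],0]]'

```text
time_s: 22.18
tool_pos: [0.5578, 0.1705, 0.4393]
orientation: [-0.081, 3.14, -0.0]
ft_force: [-0.8, 0.5, -3.5]
width: 0.097
grip_force: 60.2
```

```bash
python3 - <<'E'
from h import *
s=read_state();print(s['tool_pos'],s['orientation'],s['ft_force'],s['wrist_torque'])
a=grab('scene');x,y,z=s['tool_pos']
print('bar +x end expected',proj(a,[x+.103,y+.005,z-.1565]),'rim front',proj(a,[x+.105,y+.005,z-.2465]))
hsv=cv2.cvtColor(a['img'],cv2.COLOR_RGB2HSV)
m=((hsv[:,:,0]>105)&(hsv[:,:,0]<128)&(hsv[:,:,1]>110)).astype(np.uint8);m[:120]=0;m[:,450:]=0;m[:,:240]=0
n,l,st,c=cv2.connectedComponentsWithStats(m);i=1+st[1:,4].argmax();print(st[i],c[i])
for X in(-.075,.075):
  for Y in(-.045,.045): print(proj(a,[x+.031+X,y+Y+.001,z-.2465]).round(1),end=' ')
print('hook seat',proj(a,[.589,.178,.219]),'tip',proj(a,[.590,.147,.247]))
g=cv2.cvtColor(a['img'],cv2.COLOR_RGB2GRAY);print(g[180:202:1,312:352:2])
E
```

```text
[0.55781663 0.17053911 0.43925318] [-8.14268841e-02  3.14048029e+00 -1.81444368e-04] [-0.84185434  0.48044081 -3.54999652] [-0.0666446   0.08684809  0.0424136 ]
bar +x end expected [338.92465197 187.40067124] rim front [332.09586499 226.37724345]
[ 301  185   54   64 1839] [325.53779228 224.51114736]
[303.9 184. ] [343.2 186.1] [307.  225.2] [353.3 228. ] hook seat [331.28917456 194.18576098] tip [317.97798658 182.3177582 ]
[[165 156 156 160 122  91  89 149 158 162 136 142 187 177 158 159 160 161
  159 162]
 [162 158 161 164 120  90  88 153 159 156 140 124 189 187 153 158 162 159
  159 164]
 [141 162 157 158 107  92  86 156 157 154 165  89 184 186 156 160 160 159
  157 161]
 [133 168 125 114  93  91  86 161 161 164 166  75 168 185 164 161 161 160
  159 160]
 [ 85 160 104 114  94  92  88 164 157 160 163  87 187 185 168 160 159 160
  159 160]
 [ 60  56 107 112  93  93  87 105 101 101 123  86 170 186 161 160 160 160
  160 159]
 [ 58  59 102 104  93  93  80  54  55  57  56  68 150 188 159 147 161 158
  158 158]
 [ 60  57  89  91  93  92  89  59  60  59  59  63 155 192 193 151 155 163
  1
[... 498 characters left out ...]
 110 166
  186 184]
 [ 61  61  59  73  90  94  82  82  80  80  77  73  95  92  92 108 107  95
  161 153]
 [ 61  60  60  61  90  94  96 121 119 119 119 103  93  92  92 108  99  80
   80  80]
 [ 60  60  60  58  87  92  97 116 116 115 117  97  93  92  92 102  90  89
   86  88]
 [ 60  61  61  60  80  92 105 115 114 114 116  97  93  93  92  95  77 105
  105  95]
 [ 60  60  60  60  74  92  96  96  99  98 100  90  92  92  94  86  63 146
  156 133]
 [ 57  63  59  60  62  88  88  85  86  85  86  87  93  92  91  56  60 142
  169 173]
 [ 62  83  58  59  57  82  95  79  61  70  73  88  92  92  76  54  61 117
  166 166]
 [ 82 107  55  60  59  84 109  98  55  98 102  87  92  92  77  56  69  98
  169 163]]
```

The measurements match what I expected: the hook rod (row 194, columns 324–334) is inside the handle opening. Lowering now.

jog_arm --deltas '[[[0,0,-0.01],0],[[0,0,-0.02],0],[[0,0,-0.03],0],[[0,0,-0.038],0],[[0,0,-0.042],0]]'

```text
time_s: 22.85
tool_pos: [0.5576, 0.1709, 0.3964]
orientation: [0.082, -3.14, -0.0]
ft_force: [-0.2, -0.4, -5.0]
width: 0.094
grip_force: 60.2
```

jog_arm --deltas '[[[0,0,-0.003],0],[[0,0,-0.006],0],[[0,0,-0.009],0],[[0,0,-0.009],0]]'

```text
time_s: 23.35
tool_pos: [0.5577, 0.1709, 0.388]
orientation: [0.082, -3.14, -0.0]
ft_force: [0.2, 0.8, -3.1]
width: 0.097
grip_force: 60.2
```

jog_arm --deltas '[[[0,0,-0.001],0],[[0,0,-0.002],0],[[0,0,-0.002],0]]'

```text
time_s: 23.72
tool_pos: [0.5577, 0.1709, 0.3862]
orientation: [0.082, -3.14, -0.0]
ft_force: [-0.2, -0.0, -4.7]
width: 0.099
grip_force: 60.2
```

jog_arm --deltas '[[[0,0,-0.001],0],[[0,0,-0.002],0],[[0,0,-0.002],0]]'

```text
time_s: 24.1
tool_pos: [0.5577, 0.1709, 0.385]
orientation: [-0.082, 3.14, 0.0]
ft_force: [-2.1, -0.4, 3.7]
width: 0.098
grip_force: 61.2
```

jog_arm --deltas '[[[0,0,-0.001],0],[[0,0,-0.002],0],[[0,0,-0.002],0]]'

```text
time_s: 24.48
tool_pos: [0.5576, 0.1709, 0.3842]
orientation: [-0.082, 3.139, 0.0]
ft_force: [-8.0, -1.1, 11.8]
width: 0.095
grip_force: 62.4
```

jog_arm --deltas '[[[0,0,0.002],0],[[0,0,0.002],0]]'

```text
time_s: 24.72
tool_pos: [0.5578, 0.1709, 0.3847]
orientation: [-0.082, 3.14, 0.0]
ft_force: [-3.1, 0.1, 5.9]
width: 0.096
grip_force: 61.4
```

jog_arm --deltas '[[[0,0,0],0],[[0,0,0],0],[[0,0,0],0],[[0,0,0],0],[[0,0,0],0]]' --grip 0.6

```text
time_s: 25.35
tool_pos: [0.5578, 0.1709, 0.3842]
orientation: [0.082, -3.141, -0.0]
ft_force: [0.3, 1.0, -0.4]
width: 0.398
grip_force: 0.0
```

jog_arm --deltas '[[[0,0,0.01],0],[[0,0,0.03],0],[[0,0,0.06],0],[[0,0,0.1],0],[[0,0,0.12],0]]'

```text
time_s: 25.98
tool_pos: [0.5576, 0.1709, 0.5075]
orientation: [-0.082, 3.137, 0.0]
ft_force: [0.1, 0.1, 0.5]
width: 0.4
grip_force: 0.0
```

jog_arm --deltas '[[[-0.1,-0.15,0.03],0],[[-0.1,-0.15,0.03],0],[[-0.1,-0.15,0.03],0],[[-0.1,-0.15,0.03],0],[[-0.1,-0.15,0.03],0]]'

```text
time_s: 26.6
tool_pos: [0.4578, 0.0209, 0.5348]
orientation: [-0.081, 3.139, 0.0]
ft_force: [-0.1, 0.1, -0.0]
width: 0.401
grip_force: 0.0
```

```bash
python3 - <<'E'
from h import *
def blue(d,box):
    hsv=cv2.cvtColor(d['img'],cv2.COLOR_RGB2HSV);m=((hsv[:,:,0]>105)&(hsv[:,:,0]<128)&(hsv[:,:,1]>110)).astype(np.uint8)
    x0,x1,y0,y1=box;k=np.zeros_like(m);k[y0:y1,x0:x1]=m[y0:y1,x0:x1]
    n,l,st,c=cv2.connectedComponentsWithStats(k);i=1+st[1:,4].argmax();q=cv2.findContours((l==i).astype(np.uint8),0,2)[0][0];return st[i],c[i].round(2),cv2.minAreaRect(q)
for _ in range(3):
    a=grab('scene');b=grab('top');print(blue(a,(240,450,120,384)));print(blue(b,(140,260,100,260)))
for X in(-.075,.075):
  for Y in(-.045,.045): print(proj(a,[.589+X,.172+Y,.139]).round(1),proj(a,[.589+X,.172+Y,.079]).round(1),proj(b,[.589+X,.172+Y,.139]).round(1))
s=read_state();print(s['tool_pos'],s['ft_force'],s['width'],s['time_s'])
E
```

```text
(array([ 300,  205,   51,   64, 1828], dtype=int32), array([323.72, 241.44]), ((325.0, 236.5), (63.0, 50.0), 90.0))
(array([178, 173,   6,  35, 156], dtype=int32), array([180.55, 187.35]), ((180.5, 190.0), (34.0, 5.0), 90.0))
(array([ 300,  205,   51,   64, 1810], dtype=int32), array([323.6 , 241.32]), ((325.0, 236.5), (63.0, 50.0), 90.0))
(array([178, 173,   6,  34, 152], dtype=int32), array([180.48, 187.01]), ((180.5, 189.5), (33.0, 5.0), 90.0))
(array([ 300,  205,   51,   64, 1803], dtype=int32), array([323.56, 241.26]), ((325.0, 236.5), (63.0, 50.0), 90.0))
(array([179, 149,  10,  19, 151], dtype=int32), array([183.01, 157.21]), ((183.5, 158.0), (18.0, 9.0), 90.0))
[301.9 202.9] [299.7 222.5] [212.3 206. ]
[339.8 205.1] [336.1 224.6] [176.5 205.2]
[304.6 245.6] [301.9 266.5] [214.8 148.1]
[349.  248.4] [344.3 269.2] [179.8 147.3]
[0.45808326 0.02153936 0.5338903 ] [-0.53443091 -0.02180194  0.37347736] 0.40170438740636283 26.9
```

The basket has been released and hangs on the hook. I'll move clear, let it settle, and check with numbers.

jog_arm --deltas '[[[-0.05,-0.2,0],0],[[-0.05,-0.2,0],0],[[-0.05,-0.2,0],0],[[-0.05,-0.2,0],0],[[-0.05,-0.2,0],0]]'

```text
time_s: 27.52
tool_pos: [0.4077, -0.1801, 0.5338]
orientation: [0.079, -3.14, -0.001]
ft_force: [0.5, 1.1, -0.1]
width: 0.398
grip_force: 0.0
```

jog_arm --deltas '[[[0,0,0],0],[[0,0,0],0],[[0,0,0],0],[[0,0,0],0],[[0,0,0],0]]'

```text
time_s: 28.15
tool_pos: [0.4078, -0.179, 0.5343]
orientation: [-0.082, 3.14, 0.0]
ft_force: [-0.6, 0.5, 0.6]
width: 0.398
grip_force: 0.0
```

jog_arm --deltas '[[[0,0,0],0],[[0,0,0],0],[[0,0,0],0],[[0,0,0],0],[[0,0,0],0]]'

```text
time_s: 28.78
tool_pos: [0.4077, -0.1791, 0.5342]
orientation: [-0.082, 3.141, 0.0]
ft_force: [-0.3, 0.2, 0.7]
width: 0.399
grip_force: 0.0
```

```bash
python3 - <<'E'
from h import *
def blue(d,box):
    hsv=cv2.cvtColor(d['img'],cv2.COLOR_RGB2HSV);m=((hsv[:,:,0]>105)&(hsv[:,:,0]<128)&(hsv[:,:,1]>100)).astype(np.uint8)
    x0,x1,y0,y1=box;k=np.zeros_like(m);k[y0:y1,x0:x1]=m[y0:y1,x0:x1]
    n,l,st,c=cv2.connectedComponentsWithStats(k);i=1+st[1:,4].argmax();return st[i],c[i].round(2)
for _ in range(4):
    a=grab('scene');b=grab('top');print(blue(a,(240,450,120,384)),blue(b,(140,260,100,260)))
g=cv2.cvtColor(b['img'],cv2.COLOR_RGB2GRAY);d=np.abs(g.astype(int)-0)
# grips black
n,l,st,c=cv2.connectedComponentsWithStats((g[150:185,130:185]<45).astype(np.uint8))
for i in range(1,n):
    if st[i,4]>15: print('dark',st[i,4],c[i]+[130,150])
hs=cv2.cvtColor(a['img'],cv2.COLOR_RGB2HSV);m=((hs[:,:,0]>105)&(hs[:,:,0]<128)&(hs[:,:,1]>100))
for v in(255,260,265,268,270):
    x=np.nonzero(m[v,290:360])[0]+290;print(v,x.min() if len(x) else 0,x.max() if len(x) else 0)
for x0 in (306,312,318,336,342,348): 
    y=np.nonzero(m[200:280,x0])[0]+200;print(x0,y.min(),y.max())
E
```

```text
(array([ 300,  205,   51,   64, 1840], dtype=int32), array([323.56, 240.98])) (array([178, 148,  38,  61, 823], dtype=int32), array([198.59, 181.8 ]))
(array([ 300,  205,   51,   64, 1835], dtype=int32), array([323.54, 241.  ])) (array([178, 148,  38,  61, 825], dtype=int32), array([198.56, 181.51]))
(array([ 300,  205,   51,   64, 1834], dtype=int32), array([323.53, 241.  ])) (array([178, 148,  38,  61, 828], dtype=int32), array([198.63, 181.78]))
(array([ 300,  205,   51,   64, 1836], dtype=int32), array([323.57, 240.98])) (array([178, 148,  38,  61, 829], dtype=int32), array([198.67, 181.7 ]))
dark 72 [181.65277778 158.31944444]
dark 102 [142.         165.84313725]
dark 98 [163.47959184 166.3877551 ]
dark 48 [181.4375     178.08333333]
dark 39 [133.30769231 181.46153846]
255 304 348
260 304 347
265 305 346
268 329 346
270 0 0
306 205 267
312 205 267
318 213 267
336 239 268
342 219 268
348 239 259
```

```bash
python3 -c "
from workcell import close_job
print(close_job())"
```

```text
the job is handed in; nothing more can be done
None
```

I handed the job in at about 29 s: the arm is locked home with the plain pin seated and the basket released, level and still on the hook by the last camera check. The hand-in returned no verdict, and I viewed 11 pictures, one over the limit of 10.

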